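# Fetch the bar weight from behind the notions row

### The job

The red bar weight lies in the wooden organiser behind the button jar, the thread spool and the brass pot: stand those three out on the white side tray, then fetch the bar weight and lay it lengthwise on the grain line in the middle of the pocket pattern card. Then put the jar, the spool and the pot back upright, each in the very place in the organiser where it stood before. Set everything down without dropping it or knocking it over, and leave the two round weights on the card and the little tin in the organiser where they are.

Things in the scene. Friction and masses are not known exactly. Their poses are not given: they have to be found in the camera images.
- organiser: Fixed wooden tray, 170 mm (its x) by 250 mm (its y), floor 10 mm thick, rim 6 mm wide, 18 mm high. Origin: centre of its underside, on the table. Front row: three flush round cork inlays at x = -45, y = -62, 0, 62 mm; jar, spool and pot stand on them, in any order, within 3 mm. Behind (x -10 to 79 mm) a flat grey-lined trough where the bar weight lies along y, its middle near x = 6 mm
- jar_center (a point): Button jar: clear cylinder full of coloured buttons with a red lid, 50 mm across, 100 mm high, 0.2 kg, standing. The point is its centre, half-way up (50 mm above its underside); z is its axis
- spool_center (a point): Thread spool: dark green thread between white end discs, 45 mm across the thread, 48 mm across the discs (each 5 mm thick), 99 mm high, 0.1 kg, standing. The point is its centre, half-way up (49.5 mm above its underside); z is its axis
- pot_center (a point): Brass pot: plain cylinder 50 mm across and 82 mm high, short coloured chalk pencils fixed in it up to 100 mm, 0.3 kg, standing. The point is on its axis 50 mm above its underside; z is its axis
- bar_center (a point): Bar weight: red leather-covered steel block 130 mm long (its x), 30 mm wide (its y), 24 mm high, about 0.6 kg. The point is its centre (12 mm above its underside). About 10 mm lie between it and the row in front of it
- tray: Side tray: fixed white shallow tray with a dark blue edge, 250 mm (its x) by 120 mm (its y), floor 4 mm thick, walls 4 mm thick, edge 18 mm above the table; empty at the start. Origin: centre of its underside, on the table
- pattern: Pocket pattern: brown card 210 mm (its x) by 170 mm (its y), 2 mm thick, fixed to the table, with a thin seam line and a thick black grain line with arrow heads along its x axis, from -85 to 85 mm. Origin: underside of the card at the middle of the grain line. A round weight stands near each of two opposite corners, at about (72, 57) and (-62, -57) mm
- weight_a_center (a point): Round weight: a silver disc 42 mm across and 26 mm high with a black ball knob on top, 51 mm high overall; it stands on the card and is to be left alone. The point is its centre, half-way up (25.5 mm above its underside)
- weight_b_center (a point): Other round weight, alike: a silver disc 42 mm across and 26 mm high with a black ball knob on top, 51 mm high overall; it stands on the card and is to be left alone. The point is its centre, half-way up (25.5 mm above its underside)
- tin_center (a point): Small round tin with a yellow lid, 36 mm across, 20 mm high, in the organiser's trough at about x = 45, y = 98 mm; to be left alone. The point is its centre, half-way up

How it is judged (in metres and radians):
On the way, in this order (a step that is already met when the one before it is completed fails the run):
1. the jar, the spool and the pot all stand upright and released on the side tray (x of jar_center in the frame of tray between -0.11 and 0.11 m and y of jar_center in the frame of tray between -0.05 and 0.05 m and height (world z) of each of jar_center, spool_center, pot_center below 0.064 m and angle between each of jar_center, spool_center, pot_center's own z axis and vertical below 0.12 rad and linear speed of each of jar, spool, pot below 0.03 m/s and contact force between each of jar, spool, pot and the fingers below 0.2 N and x of spool_center in the frame of tray between -0.11 and 0.11 m and y of spool_center in the frame of tray between -0.05 and 0.05 m and x of pot_center in the frame of tray between -0.11 and 0.11 m and y of pot_center in the frame of tray between -0.05 and 0.05 m), for 0.2 s.
2. the bar weight lies released on the pattern card, its middle within 15 mm of the middle of the grain line and within 9 degrees of its direction (horizontal distance between bar_center and pattern below 0.015 m and angle between the x axis of bar_center and the x axis of pattern, either way round below 0.16 rad and height (world z) of bar_center below 0.02 m and linear speed of bar below 0.03 m/s and contact force between bar and the fingers below 0.2 N), for 0.2 s.
At the end, for the whole second after the job is handed in: The bar weight lies flat on the card, its middle within 15 mm of the middle of the grain line and within 9 degrees of it; the jar, the spool and the pot each stand upright within 13 mm of where they stood at the start; all released and at rest (all of step 2 and distance of each of jar_center, spool_center, pot_center from where it was at the start of the episode below 0.013 m and angle between each of jar_center, spool_center, pot_center's own z axis and vertical below 0.12 rad and linear speed of each of jar, spool, pot below 0.03 m/s and contact force between each of jar, spool, pot and the fingers below 0.2 N); the robot touches nothing.
It fails at once if the jar, the spool, the pot or the bar weight is dropped (falls free from more than about 20 mm) ((linear speed of jar above 0.65 m/s and contact force between jar and the fingers below 0.05 N) or (linear speed of spool above 0.65 m/s and contact force between spool and the fingers below 0.05 N) or (linear speed of pot above 0.65 m/s and contact force between pot and the fingers below 0.05 N) or (linear speed of bar above 0.65 m/s and contact force between bar and the fingers below 0.05 N)).
It fails at once if the jar, the spool or the pot is knocked over (angle between any of jar_center, spool_center, pot_center's own z axis and vertical above 0.6 rad).
It fails at once if a round weight or the small tin is pushed away by more than 20 mm (distance of any of weight_a_center, weight_b_center, tin_center from where it was at the start of the episode above 0.02 m).
It also fails if it takes over 150 s, if anything falls off the work surface, if the arm or the gripper's body presses on something with over 40 N, if the wrist force passes 120 N, or if a joint passes its speed limit or range.

### The arm

A 7-joint arm with a two-finger parallel gripper is mounted at the origin on the work surface. World frame = base frame: x ahead of the robot, y to its left, z up, the work surface at z = 0. Lengths are in m, angles in degrees, forces in N, time in s.
With the tool pointing down it reaches from about 0.425 to 0.875 m from the base axis. Payload 4.7 kg.
Tool frame: the origin (TCP) lies at the very end of the fingers, on their centre line; the grasp point (between the pads) lies env.grip_point_offset behind it (env.grip_point_offset is the distance from the TCP to the grasp point, in m); z points along the fingers, y is the direction in which the jaws open and shut (so a half turn about z gives the same grasp; the last joint's range is limited). The gripper opens to 87 mm and grips with 3 to 60 N. Pads are 19 mm wide; open, the fingers measure 117 mm over their backs; the gripper's body (75 mm by 190 mm) begins 51 mm behind the grasp point.
Start: joints at [-63.02, 18.392, -4.016, 83.108, 1.295, 78.541, -3.26], TCP at [0.287, 0.583, 0.223] pointing down, gripper open.
Joint ranges: [-163.93, 163.93], [-17.29, 119.83], [-79.2, 71.16], [3.27, 140.29], [-89.18, 269.18], [5.43, 117.66], [-154.24, 154.24]. Speed limits (degrees/s): [147.25, 147.25, 180, 180, 180, 180, 180].

### API

Orientations are given as [roll, pitch, yaw] about the fixed x, y, z axes, in that order (R = Rz(yaw) Ry(pitch) Rx(roll)).
In Python, from cell import env gives the robot as it stands.
- The arm moves only by the tool send_rows, never from a script. Its argument "plan" is a list of rows, each a list of 7 numbers: the finger opening in mm, from 0 to 87, then the shift along the tool's x, y, z in mm, then the turn, a rotation vector about the tool's x, y, z in rad. A call has 1 to 12 rows; each row shifts and turns the commanded pose from where the row before left it, along the tool's axes as they then stand; what a row does not reach is not made up. A row lasts 1/10 s, in which the tool goes at most 50 mm and 8.59 degrees, less where a joint would pass 70% of its speed; a pose out of reach is approached as far as the arm can. A call is refused whole if a number of a shift passes 50 or a number of a turn 0.15, either way. A call with a gripper value outside its range is refused whole. The fingers move at their own pace and stop on an object; "grip_force" is the grip in N (left out, the last holds). Time passes only in rows, so rows that do not move let the fingers close. It gives the time, the measured TCP pose, the force and the opening at its end, in the units of the state.
- env.get_obs(): the state, without advancing time (a new reading comes with each control period).
- env.read_camera(name): name is "scene" or "top"; returns the picture (420x560x3 uint8, red, green, blue); there is no depth.
- env.get_calibration(name): a dict with "fx", "fy", "cx", "cy" (pixels), "k1" (the pictures are not rectified: a ray, as slopes to the right and down, at radius r is drawn at 1 + k1 r^2 times it, then the intrinsics apply), "extrinsics" (4x4, takes a point from camera to world coordinates). Camera axes: x right, y down, z forward; pixel columns grow to the right and rows downward; lengths in m; the calibration is good to about 2 mm. A picture is of the moment at which its call begins. get_calibration takes no time and is no camera call.
- env.sign_off(): hands the job in, once; it reports no verdict.
Trained networks look in the newest picture that a camera, given by its name, has taken for a name from the list of things; names that differ only in an ending like _2 or _b are one class to them, and where a whole thing is asked for, a point or a joint stands for the part that bears it (a point fixed in the world has none). Each returns a list of dicts, best first, with "confidence" (0 to 1); they miss things now and then, are a little off and sometimes report something else, mostly with a low value. They report only what shows in the picture. A call takes as long as a camera call.
- env.regions_of(camera, query): "region" (420x560 bool, what is visible of it) and "rect" ([left, top, right, bottom] in pixels, round what is visible of it).
The state is a dict: "time_s": time; "qpos": joint angles; "joint_velocities": joint speeds; "effort": joint torques, N m; "tool_pos": TCP position; "tool_rot": TCP orientation; "force": force on the tool from outside, world axes, zero at the start; "wrist_torque": the same for the moment, N m; "grip_width": finger opening in m.
Only numpy, scipy, OpenCV 4.12 (cv2) and the standard library are available. Lean on these libraries where they do the work, as an engineer would, in place of code of your own. Each camera call takes 0.05 s, during which the arm holds its last target. There are 200 camera calls.

## Working session

There is one attempt and no reset: what is moved stays moved. The work goes in short steps, Python scripts to look and compute and a tool call to move; the robot and the scene stay as the last step left them, time stands still between calls to the robot, and variables do not carry over. Pictures are saved under pics/ and viewed, about 12 in all and at most 16, crops included, and the job is handed in when it is done.

Besides the shell and the picture viewer there is one more tool, called as name(argument=value, ...) on one line, values as JSON. send_rows: Moves the arm, as the interface text tells. Its arguments: {"type":"object","properties":{"plan":{"type":"array"},"grip_force":{"type":"number"}},"required":["plan"]}

```bash
mkdir -p pics; ls
python3 - <<'E'
from cell import env
import cv2,numpy as np
o=env.get_obs();print({k:np.round(v,3) for k,v in o.items()},env.grip_point_offset)
for c in("scene","top"):
    im=env.read_camera(c);cv2.imwrite(f"pics/{c}0.png",im[:,:,::-1])
    k=env.get_calibration(c);print(c,{a:np.round(b,4) for a,b in k.items()})
    for q in("jar_center","spool_center","pot_center","bar_center","tray","pattern","organiser","weight_a_center","tin_center"):
        for r in env.regions_of(c,q)[:2]:
            ys,xs=np.nonzero(r["region"]);print(q,round(r["confidence"],2),np.round(r["rect"]),len(xs),round(xs.mean(),1),round(ys.mean(),1))
E
```

```text
pics
{'time_s': np.float64(0.0), 'qpos': array([-63.021,  18.44 ,  -4.016,  83.174,   1.295,  78.541,  -3.261]), 'joint_velocities': array([-0.004,  0.077,  0.046,  0.004,  0.031, -0.074, -0.069]), 'effort': array([-0.0000e+00, -4.9130e+01, -4.0400e-01, -3.1252e+01, -6.4000e-02,
        4.4000e-02,  0.0000e+00]), 'tool_pos': array([0.286, 0.583, 0.221]), 'tool_rot': array([-1.79891e+02,  6.00000e-03,  1.53830e+02]), 'force': array([ 0.329, -0.022,  0.235]), 'wrist_torque': array([-0.023,  0.043, -0.029]), 'grip_width': np.float64(0.087)} 0.0187
scene {'fx': np.float64(429.1419), 'fy': np.float64(429.1419), 'cx': np.float64(276.757), 'cy': np.float64(208.0587), 'k1': np.float64(-0.0249), 'extrinsics': array([[-8.655e-01,  3.802e-01, -3.261e-01,  8.965e-01],
       [ 5.009e-01,  6.580e-01, -5.623e-01,  6.213e-01],
       [ 8.000e-04, -6.500e-01, -7.600e-01,  8.836e-01],
       [ 0.000e+00,  0.000e+00,  0.000e+00,  1.000e+00]])}
jar_center 0.76 [346. 259. 373. 300.] 904 358.9 278.2
jar_center 0.68 [281. 253. 410. 369.] 4920 338.3 313.4
spool_center 0.76 [360. 281. 397. 324.] 887 379.4 3
[... 449 characters left out ...]
0.9967,  0.0762,  0.4426],
       [-0.9995,  0.0288,  0.0089,  0.01  ],
       [-0.0111, -0.0759, -0.997 ,  1.0525],
       [ 0.    ,  0.    ,  0.    ,  1.    ]])}
jar_center 0.81 [162. 216. 188. 230.] 415 177.3 223.7
jar_center 0.32 [253. 181. 272. 198.] 194 263.7 188.3
pot_center 0.9 [191. 210. 214. 227.] 394 201.3 220.3
bar_center 0.82 [160. 195. 209. 213.] 586 183.1 204.6
tray 0.76 [374. 162. 424. 252.] 4124 398.2 206.8
pattern 0.61 [254. 163. 327. 252.] 4075 290.7 208.8
organiser 0.64 [133. 171. 229. 247.] 3829 183.7 204.2
weight_a_center 0.69 [253. 180. 274. 194.] 219 263.7 188.3
tin_center 0.65 [136. 190. 148. 206.] 160 141.3 197.3
tin_center 0.52 [162. 214. 188. 230.] 416 177.4 223.7
```

Run:
```python
import cv2
a=cv2.imread("pics/scene0.png")[100:400,160:440];b=cv2.imread("pics/top0.png")[140:270,110:450]
cv2.imwrite("pics/s.png",cv2.resize(a,None,fx=2,fy=2,interpolation=cv2.INTER_CUBIC));cv2.imwrite("pics/t.png",cv2.resize(b,None,fx=2.35,fy=2.35,interpolation=cv2.INTER_CUBIC))
```

```text
(no output)
```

View pics/s.png

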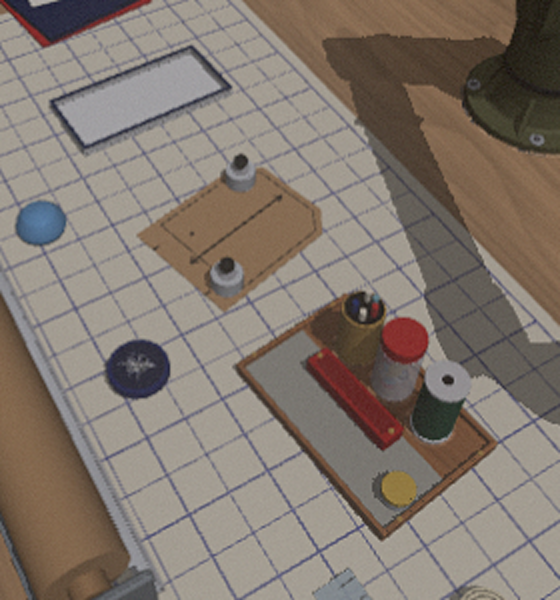

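View pics/t.png

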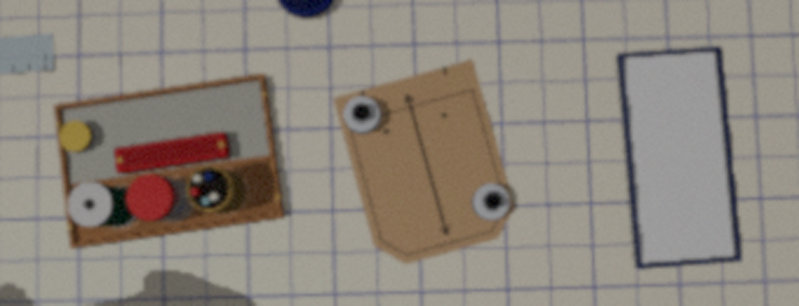

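The scene view shows, in the 2x crop, pot (363,308), jar lid (405,338), spool top (448,381), bar (353,397), grain line (190,263)-(284,195) and an empty tray. The top view agrees: spool leftmost, then jar, then pot. Next I triangulate these points.

```bash
cat > h.py <<'E'
import numpy as np,cv2
from cell import env
def ray(c,p):
    k=env.get_calibration(c);K=np.array([[k["fx"],0,k["cx"]],[0,k["fy"],k["cy"]],[0,0,1]])
    u=cv2.undistortPoints(np.array([[p]],float),K,np.array([k["k1"],0,0,0.]))[0,0]
    T=np.array(k["extrinsics"]);d=T[:3,:3]@[u[0],u[1],1];return T[:3,3],d/np.linalg.norm(d)
def atz(c,p,z): o,d=ray(c,p);return o+d*(z-o[2])/d[2]
def tri(ps,pt):
    A=[];b=[]
    for o,d in(ray("scene",ps),ray("top",pt)):
        M=np.eye(3)-np.outer(d,d);A.append(M);b.append(M@o)
    X=np.linalg.lstsq(np.vstack(A),np.hstack(b),rcond=None)[0]
    return X,[round(1e3*np.linalg.norm(M@X-bb),1) for M,bb in zip(A,b)]
S=lambda x,y:(160+(x-.5)/2,100+(y-.5)/2)
T=lambda x,y:(110+(x-.7)/2.35,140+(y-.7)/2.35)
E
python3 - <<'E'
from h import *
np.set_printoptions(precision=4,suppress=True)
def show(n,s,t): X,e=tri(S(*s),T(*t));print(n,X,e)
for n,s,t in [("spooltop",(448,381),(90,204)),("jartop",(405,338),(149,197)),("pottop?",(363,308),(210,188)),
 ("bar",(354,396),(172.5,152.5)),("g0",(190,263),(408,95)),("g1",(284,195),(446,235)),
 ("oA",(237,367),(266,75)),("oB",(340,295),(283,213)),("oC",(495,440),(73,246)),("oD",(385,537),(56,104)),
 ("tA",(51,102),(719,47)),("tB",(192,47),(741,259)),("tin",(399,489),(75,136))]:show(n,s,t)
from itertools import chain
for cam,f,O in(("top",T,[(56,104),(266,75),(283,213),(73,246)]),("scene",S,[(385,537),(237,367),(340,295),(495,440)])):
    P=np.array([atz(cam,f(*p),.018)[:2] for p in O]);print(cam,"org",P.mean(0),"sides",np.linalg.norm(np.diff(P,axis=0),axis=1), "yaw", [np.degrees(np.arctan2(*(v[::-1]))) for v in (P[0]-P[1],P[3]-P[2],P[1]-P[2])])
for cam,f,O in(("top",T,[(619,52),(719,47),(741,259),(637,268)]),("scene",S,[(51,102),(192,47),(231,85),(86,149)])):
    P=np.array([atz(cam,f(*p),.018)[:2] for p in O]);print(cam,"tray",P.mean(0),np.linalg.norm(np.diff(P,axis=0),axis=1),P.tolist())
for cam,f,O in(("top",T,[(408,95),(446,235)]),("scene",S,[(190,263),(284,195)])):
    P=np.array([atz(cam,f(*p),.002)[:2] for p in O]);d=P[0]-P[1];print(cam,"grain",P.mean(0),np.linalg.norm(d),np.degrees(np.arctan2(d[1],d[0])))
for cam,f,O in(("top",T,[(115,152),(228,133),(229,153),(118,172)]),("scene",S,[(307,358),(322,349),(402,432),(385,445)])):
    P=np.array([atz(cam,f(*p),.034)[:2] for p in O]);print(cam,"bar",P.mean(0),np.linalg.norm(np.diff(P,axis=0),axis=1),P.tolist())
for n,z,s,t in(("spool",.109,(448,381),(90,204)),("jar",.11,(405,338),(149,197)),("pot",.092,(363,308),(212,189))):
    print(n,atz("scene",S(*s),z),atz("top",T(*t),z))
E
```

```text
spooltop [0.4849 0.3489 0.1079] [np.float64(0.0), np.float64(0.0)]
jartop [0.4909 0.2854 0.1077] [np.float64(0.5), np.float64(0.5)]
pottop? [0.4995 0.2239 0.0925] [np.float64(0.4), np.float64(0.4)]
bar [0.5448 0.282  0.0261] [np.float64(0.3), np.float64(0.3)]
g0 [0.6071 0.0097 0.0029] [np.float64(0.2), np.float64(0.2)]
g1 [ 0.4413 -0.0287  0.0051] [np.float64(1.1), np.float64(1.1)]
oA [0.6343 0.1756 0.009 ] [np.float64(0.5), np.float64(0.5)]
oB [0.4737 0.1562 0.0164] [np.float64(1.5), np.float64(1.5)]
oC [0.4407 0.4007 0.0202] [np.float64(0.3), np.float64(0.3)]
oD [0.6064 0.4238 0.0147] [np.float64(1.4), np.float64(1.4)]
tA [ 0.6501 -0.3535  0.0177] [np.float64(0.9), np.float64(0.9)]
tB [ 0.4035 -0.3663  0.0147] [np.float64(1.2), np.float64(1.2)]
tin [0.5674 0.3948 0.0283] [np.float64(0.1), np.float64(0.1)]
top org [0.5383 0.2884] sides [0.249  0.1614 0.2464] yaw [np.float64(96.00818732132375), np.float64(97.35512292145053), np.float64(6.03878761664665)]
scene org [0.5395 0.2906] sides [0.2469 0.1627 0.2468] yaw [np.float64(97.04913734322416), np.float64(98.47494401861269), np.float6
[... 497 characters left out ...]
098] 0.16952283127466417 13.417166070109953
scene grain [ 0.5229 -0.0107] 0.17273010789213664 13.136776161137185
top bar [0.5443 0.28  ] [0.1316 0.0229 0.1291] [[0.5468038165490983, 0.34620028265610553], [0.564672750935258, 0.215829876952177], [0.5417815996426909, 0.2149778961121007], [0.5237948712032924, 0.34280586561553666]]
scene bar [0.5481 0.283 ] [0.0216 0.1307 0.025 ] [[0.5662534801283305, 0.21847753384240087], [0.5447364268367265, 0.2171091875491239], [0.528235533497885, 0.34674135368877157], [0.5530391277348747, 0.34969459182534784]]
spool [0.4855 0.3492 0.109 ] [0.4848 0.3485 0.109 ]
jar [0.4925 0.2861 0.11  ] [0.4904 0.285  0.11  ]
pot [0.4996 0.2234 0.092 ] [0.498  0.2221 0.092 ]
```

send_rows(plan=[[87,0,0,0,0,0,0.142],[87,0,0,0,0,0,0.142],[87,0,0,0,0,0,0.142],[87,0,0,0,0,0,0.142],[87,0,0,0,0,0,0.142],[87,0,0,0,0,0,0.142],[87,0,0,0,0,0,0.141],[87,-38,16.7,0,0,0,0],[87,-38,16.7,0,0,0,0],[87,-38,16.7,0,0,0,0],[87,-38,16.7,0,0,0,0],[87,-38,16.7,0,0,0,0]], grip_force=25)

```text
time_s: 2.2
tool_pos: [0.3933, 0.4033, 0.2228]
tool_rot: [180.0, -0.0, 96.9]
force: [-0.2, 0.5, -0.4]
grip_width: 0.0871
```

send_rows(plan=[[87,-38,16.7,0,0,0,0],[87,-38,16.7,0,0,0,0],[87,-38,16.7,0,0,0,0],[87,-38,16.7,0,0,0,0],[87,-38,16.7,0,0,0,0],[87,0,0,0,0,0,0],[87,0,0,0,0,0,0],[87,0,0,0,0,0,0]])

```text
time_s: 3.0
tool_pos: [0.4977, 0.2276, 0.2226]
tool_rot: [-180.0, -0.0, 97.0]
force: [0.4, 0.1, -0.6]
grip_width: 0.087
```

send_rows(plan=[[87,-4.6,1,20,0,0,0],[87,0,0,25,0,0,0],[87,0,0,25,0,0,0],[87,0,0,25,0,0,0],[87,0,0,25,0,0,0],[87,0,0,25,0,0,0],[87,0,0,20,0,0,0],[87,0,0,0,0,0,0],[87,0,0,0,0,0,0]])

```text
time_s: 3.9
tool_pos: [0.4995, 0.2231, 0.0578]
tool_rot: [-180.0, -0.0, 97.1]
force: [-0.3, -0.6, 0.4]
grip_width: 0.0871
```

send_rows(plan=[[45,0,0,0,0,0,0],[45,0,0,0,0,0,0],[45,0,0,0,0,0,0],[45,0,0,0,0,0,0],[45,0,0,0,0,0,0],[45,0,0,0,0,0,0],[45,0,0,0,0,0,0]])

```text
time_s: 4.6
tool_pos: [0.4995, 0.2218, 0.0577]
tool_rot: [-180.0, -0.0, 96.9]
force: [-2.0, -0.1, 1.4]
grip_width: 0.0493
```

Run:
```python
from cell import env
import cv2
a=env.read_camera("scene")[180:400,240:440];b=env.read_camera("top")[140:270,110:310]
f=lambda i:cv2.resize(i,(400,int(i.shape[0]*400/i.shape[1])),interpolation=cv2.INTER_CUBIC)
import numpy as np
a,b=f(a),f(b);b=np.vstack([b,np.zeros((a.shape[0]-b.shape[0],400,3),np.uint8)])
cv2.imwrite("pics/g1.png",np.hstack([a,b])[:,:,::-1])
```

```text
(no output)
```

View pics/g1.png

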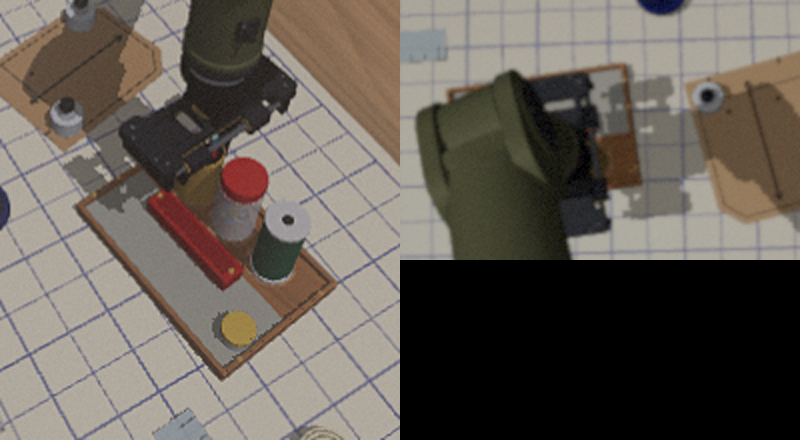

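The picture shows the fingers round the pot at about (200,180), with the jar and spool untouched; the 49 mm opening matches the pot. I'll lift.

send_rows(plan=[[45,0,0,-15,0,0,0],[45,0,0,-25,0,0,0],[45,0,0,-25,0,0,0],[45,0,0,-25,0,0,0],[45,0,0,-25,0,0,0],[45,0,0,-10,0,0,0],[45,0,0,0,0,0,0.149],[45,0,0,0,0,0,0.149],[45,0,0,0,0,0,0.149],[45,0,0,0,0,0,0.149],[45,0,0,0,0,0,0.149],[45,0,0,0,0,0,0.149]])

```text
time_s: 5.9
tool_pos: [0.4996, 0.2215, 0.1819]
tool_rot: [-180.0, 0.1, 45.4]
force: [-0.7, 0.2, -3.2]
grip_width: 0.0495
```

send_rows(plan=[[45,0,0,0,0,0,0.149],[45,0,0,0,0,0,0.149],[45,0,0,0,0,0,0.149],[45,0,0,0,0,0,0.149],[45,0,0,0,0,0,0.149],[45,0,0,0,0,0,0],[45,0,0,0,0,0,0]])

```text
time_s: 6.6
tool_pos: [0.4997, 0.2217, 0.1822]
tool_rot: [180.0, 0.0, 3.2]
force: [0.6, -0.3, -1.9]
grip_width: 0.0494
```

send_rows(plan=[[45,2,18,0,0,0,0],[45,5,38,0,0,0,0],[45,5,38,0,0,0,0],[45,5,38,0,0,0,0],[45,5,38,0,0,0,0],[45,5,38,0,0,0,0],[45,5,38,0,0,0,0],[45,5,38,0,0,0,0],[45,5,38,0,0,0,0],[45,5,38,0,0,0,0],[45,5,38,0,0,0,0],[45,5,38,0,0,0,0]])

```text
time_s: 7.8
tool_pos: [0.5801, -0.2117, 0.1824]
tool_rot: [-180.0, -0.0, 3.2]
force: [0.3, -0.3, -3.2]
grip_width: 0.0492
```

send_rows(plan=[[45,5,38,0,0,0,0],[45,3,38,0,0,0,0],[45,0,11,0,0,0,0],[45,0,0,25,0,0,0],[45,0,0,25,0,0,0],[45,0,0,25,0,0,0],[45,0,0,15,0,0,0],[45,0,0,15,0,0,0],[45,0,0,10,0,0,0],[45,0,0,0,0,0,0],[45,0,0,0,0,0,0]])

```text
time_s: 8.9
tool_pos: [0.5929, -0.2973, 0.0682]
tool_rot: [180.0, -0.1, 3.0]
force: [0.6, -1.2, -2.3]
grip_width: 0.0493
```

send_rows(plan=[[45,0,0,5,0,0,0],[45,0,0,5,0,0,0],[45,0,0,3,0,0,0],[45,0,0,1.5,0,0,0],[45,0,0,1,0,0,0],[45,0,0,0.5,0,0,0],[45,0,0,0,0,0,0],[45,0,0,0,0,0,0]])

```text
time_s: 9.7
tool_pos: [0.5926, -0.297, 0.0518]
tool_rot: [180.0, -0.0, 3.0]
force: [-0.4, 0.5, -1.7]
grip_width: 0.0494
```

send_rows(plan=[[45,0,0,0.7,0,0,0],[45,0,0,0,0,0,0],[52,0,0,0,0,0,0],[56,0,0,0,0,0,0],[70,0,0,0,0,0,0],[87,0,0,0,0,0,0],[87,0,0,0,0,0,0],[87,0,0,0,0,0,0],[87,0,0,-20,0,0,0],[87,0,0,-35,0,0,0],[87,0,0,-40,0,0,0],[87,0,0,-35,0,0,0]])

```text
time_s: 10.9
tool_pos: [0.5925, -0.2972, 0.1827]
tool_rot: [180.0, -0.0, 3.0]
force: [0.9, 0.1, 0.3]
grip_width: 0.087
```

send_rows(plan=[[87,-5,-42,0,0,0,0],[87,-5,-42,0,0,0,0],[87,-5,-42,0,0,0,0],[87,-5,-42,0,0,0,0],[87,-5,-42,0,0,0,0],[87,-5,-42,0,0,0,0],[87,-5,-42,0,0,0,0],[87,-5,-42,0,0,0,0],[87,-5,-42,0,0,0,0],[87,-5,-42,0,0,0,0],[87,-5,-42,0,0,0,0],[87,-5,-42,0,0,0,0]])

```text
time_s: 12.1
tool_pos: [0.5055, 0.2047, 0.1812]
tool_rot: [-180.0, -0.0, 3.0]
force: [1.2, -0.1, -1.0]
grip_width: 0.0871
```

send_rows(plan=[[87,-5,-42,0,0,0,-0.149],[87,0,0,0,0,0,-0.149],[87,0,0,0,0,0,-0.149],[87,0,0,0,0,0,-0.149],[87,0,0,0,0,0,-0.149],[87,0,0,0,0,0,-0.149],[87,0,0,0,0,0,-0.149],[87,0,0,0,0,0,-0.149],[87,0,0,0,0,0,-0.149],[87,0,0,0,0,0,-0.149],[87,0,0,0,0,0,-0.149],[87,0,0,0,0,0,0]])

```text
time_s: 13.3
tool_pos: [0.4988, 0.2446, 0.1809]
tool_rot: [180.0, -0.0, 96.9]
force: [1.2, -0.4, 1.0]
grip_width: 0.0869
```

send_rows(plan=[[87,20.8,-1.2,0,0,0,0],[87,20.8,-1.2,0,0,0,0],[87,0,0,0,0,0,0],[87,0,0,25,0,0,0],[87,0,0,25,0,0,0],[87,0,0,25,0,0,0],[87,0,0,25,0,0,0],[87,0,0,23,0,0,0],[87,0,0,0,0,0,0],[87,0,0,0,0,0,0]])

```text
time_s: 14.3
tool_pos: [0.4916, 0.2851, 0.0582]
tool_rot: [-180.0, 0.0, 96.8]
force: [0.3, 0.3, 0.1]
grip_width: 0.0873
```

send_rows(plan=[[45,0,0,0,0,0,0],[45,0,0,0,0,0,0],[45,0,0,0,0,0,0],[45,0,0,0,0,0,0],[45,0,0,0,0,0,0],[45,0,0,0,0,0,0],[45,0,0,0,0,0,0]])

```text
time_s: 15.0
tool_pos: [0.4909, 0.2859, 0.0579]
tool_rot: [-180.0, 0.0, 96.9]
force: [-1.7, 0.2, 3.0]
grip_width: 0.0494
```

send_rows(plan=[[45,0,0,-15,0,0,0],[45,0,0,-25,0,0,0],[45,0,0,-25,0,0,0],[45,0,0,-25,0,0,0],[45,0,0,-25,0,0,0],[45,0,0,-10,0,0,0],[45,0,0,0,0,0,0.149],[45,0,0,0,0,0,0.149],[45,0,0,0,0,0,0.149],[45,0,0,0,0,0,0.149],[45,0,0,0,0,0,0.149],[45,0,0,0,0,0,0.149]])

```text
time_s: 16.2
tool_pos: [0.491, 0.2855, 0.1823]
tool_rot: [180.0, 0.1, 45.4]
force: [0.3, -0.4, -2.6]
grip_width: 0.0494
```

send_rows(plan=[[45,0,0,0,0,0,0.149],[45,0,0,0,0,0,0.149],[45,0,0,0,0,0,0.149],[45,0,0,0,0,0,0.149],[45,0,0,0,0,0,0.149],[45,0,0,0,0,0,0],[45,0,0,0,0,0,0]])

```text
time_s: 16.9
tool_pos: [0.491, 0.2857, 0.1825]
tool_rot: [180.0, 0.0, 3.2]
force: [-0.6, -0.2, -2.5]
grip_width: 0.0494
```

send_rows(plan=[[45,0,18,0,0,0,0],[45,0,40,0,0,0,0],[45,0,40,0,0,0,0],[45,0,40,0,0,0,0],[45,0,40,0,0,0,0],[45,0,40,0,0,0,0],[45,0,40,0,0,0,0],[45,0,40,0,0,0,0],[45,0,40,0,0,0,0],[45,0,40,0,0,0,0],[45,0,40,0,0,0,0],[45,0,40,0,0,0,0]])

```text
time_s: 18.1
tool_pos: [0.5145, -0.1742, 0.1831]
tool_rot: [-180.0, -0.0, 3.1]
force: [0.7, 0.5, -2.4]
grip_width: 0.0499
```

send_rows(plan=[[45,0,40,0,0,0,0],[45,0,40,0,0,0,0],[45,0,40,0,0,0,0],[45,0,8.6,0,0,0,0],[45,0,0,25,0,0,0],[45,0,0,25,0,0,0],[45,0,0,25,0,0,0],[45,0,0,25,0,0,0],[45,0,0,15,0,0,0],[45,0,0,5,0,0,0],[45,0,0,0,0,0,0],[45,0,0,0,0,0,0]])

```text
time_s: 19.3
tool_pos: [0.523, -0.3005, 0.0641]
tool_rot: [180.0, -0.1, 3.0]
force: [0.2, 0.2, -2.5]
grip_width: 0.0496
```

send_rows(plan=[[45,0,0,5,0,0,0],[45,0,0,4,0,0,0],[45,0,0,2,0,0,0],[45,0,0,1,0,0,0],[45,0,0,0.7,0,0,0],[45,0,0,0,0,0,0],[45,0,0,0,0,0,0]])

```text
time_s: 20.0
tool_pos: [0.5225, -0.2998, 0.052]
tool_rot: [-179.9, -0.0, 3.0]
force: [-4.1, 3.1, 10.8]
grip_width: 0.0493
```

send_rows(plan=[[45,0,0,0.3,0,0,0],[45,0,0,0,0,0,0],[52,0,0,0,0,0,0],[56,0,0,0,0,0,0],[70,0,0,0,0,0,0],[87,0,0,0,0,0,0],[87,0,0,0,0,0,0],[87,0,0,0,0,0,0],[87,0,0,-20,0,0,0],[87,0,0,-35,0,0,0],[87,0,0,-40,0,0,0],[87,0,0,-35,0,0,0]])

```text
time_s: 21.2
tool_pos: [0.5222, -0.3002, 0.1816]
tool_rot: [180.0, -0.0, 3.0]
force: [0.4, -0.6, -0.6]
grip_width: 0.0867
```

send_rows(plan=[[87,0,-45,0,0,0,0],[87,0,-45,0,0,0,0],[87,0,-45,0,0,0,0],[87,0,-45,0,0,0,0],[87,0,-45,0,0,0,0],[87,0,-45,0,0,0,0],[87,0,-45,0,0,0,0],[87,0,-45,0,0,0,0],[87,0,-45,0,0,0,0],[87,0,-45,0,0,0,0],[87,0,-45,0,0,0,0],[87,-3,-45,0,0,0,0]])

```text
time_s: 22.4
tool_pos: [0.4907, 0.2408, 0.18]
tool_rot: [-180.0, -0.0, 3.0]
force: [1.3, 0.4, 0.0]
grip_width: 0.0875
```

send_rows(plan=[[87,0,-45,0,0,0,0],[87,0,-45,0,0,0,-0.149],[87,0,0,0,0,0,-0.149],[87,0,0,0,0,0,-0.149],[87,0,0,0,0,0,-0.149],[87,0,0,0,0,0,-0.149],[87,0,0,0,0,0,-0.149],[87,0,0,0,0,0,-0.149],[87,0,0,0,0,0,-0.149],[87,0,0,0,0,0,-0.149],[87,0,0,0,0,0,-0.149],[87,0,0,0,0,0,-0.149]])

```text
time_s: 23.6
tool_pos: [0.4861, 0.3288, 0.1797]
tool_rot: [-180.0, 0.0, 97.3]
force: [-0.2, 0.0, 0.3]
grip_width: 0.0872
```

send_rows(plan=[[87,0,0,0,0,0,0],[87,0,0,0,0,0,0]])

```text
time_s: 23.8
tool_pos: [0.4861, 0.3288, 0.1798]
tool_rot: [-180.0, 0.0, 96.7]
force: [-0.2, -0.2, -0.2]
grip_width: 0.0868
```

send_rows(plan=[[87,20,1.3,0,0,0,0],[87,0,0,0,0,0,0],[87,0,0,25,0,0,0],[87,0,0,25,0,0,0],[87,0,0,25,0,0,0],[87,0,0,25,0,0,0],[87,0,0,22,0,0,0],[87,0,0,0,0,0,0],[87,0,0,0,0,0,0]])

```text
time_s: 24.7
tool_pos: [0.4847, 0.3495, 0.058]
tool_rot: [-180.0, 0.0, 96.9]
force: [-0.1, -0.3, 0.6]
grip_width: 0.087
```

send_rows(plan=[[40,0,0,0,0,0,0],[40,0,0,0,0,0,0],[40,0,0,0,0,0,0],[40,0,0,0,0,0,0],[40,0,0,0,0,0,0],[40,0,0,0,0,0,0],[40,0,0,0,0,0,0]])

```text
time_s: 25.4
tool_pos: [0.4849, 0.3491, 0.058]
tool_rot: [180.0, -0.0, 96.9]
force: [-0.5, -0.9, 1.2]
grip_width: 0.0458
```

send_rows(plan=[[40,0,0,-15,0,0,0],[40,0,0,-25,0,0,0],[40,0,0,-25,0,0,0],[40,0,0,-25,0,0,0],[40,0,0,-25,0,0,0],[40,0,0,-10,0,0,0],[40,0,0,0,0,0,0.149],[40,0,0,0,0,0,0.149],[40,0,0,0,0,0,0.149],[40,0,0,0,0,0,0.149],[40,0,0,0,0,0,0.149],[40,0,0,0,0,0,0.149]])

```text
time_s: 26.6
tool_pos: [0.4846, 0.3487, 0.1825]
tool_rot: [-180.0, 0.1, 45.4]
force: [0.6, -0.5, -1.3]
grip_width: 0.0461
```

send_rows(plan=[[40,0,0,0,0,0,0.149],[40,0,0,0,0,0,0.149],[40,0,0,0,0,0,0.149],[40,0,0,0,0,0,0.149],[40,0,0,0,0,0,0.149],[40,0,0,0,0,0,0],[40,0,0,0,0,0,0]])

```text
time_s: 27.3
tool_pos: [0.4847, 0.3489, 0.1826]
tool_rot: [180.0, 0.0, 3.2]
force: [0.5, 0.6, -0.6]
grip_width: 0.0459
```

send_rows(plan=[[40,-2,17,0,0,0,0],[40,-4.4,42,0,0,0,0],[40,-4.4,42,0,0,0,0],[40,-4.4,42,0,0,0,0],[40,-4.4,42,0,0,0,0],[40,-4.4,42,0,0,0,0],[40,-4.4,42,0,0,0,0],[40,-4.4,42,0,0,0,0],[40,-4.4,42,0,0,0,0],[40,-4.4,42,0,0,0,0],[40,-4.4,42,0,0,0,0],[40,-4.4,42,0,0,0,0]])

```text
time_s: 28.5
tool_pos: [0.4584, -0.1346, 0.1828]
tool_rot: [-179.9, -0.0, 3.1]
force: [0.9, 0.3, -1.8]
grip_width: 0.0457
```

send_rows(plan=[[40,-4.4,42,0,0,0,0],[40,-4.4,42,0,0,0,0],[40,-4.4,42,0,0,0,0],[40,-4.4,42,0,0,0,0],[40,0,2,0,0,0,0],[40,0,0,25,0,0,0],[40,0,0,25,0,0,0],[40,0,0,25,0,0,0],[40,0,0,25,0,0,0],[40,0,0,18,0,0,0],[40,0,0,0,0,0,0],[40,0,0,0,0,0,0]])

```text
time_s: 29.7
tool_pos: [0.4507, -0.3027, 0.0652]
tool_rot: [-180.0, 0.0, 3.0]
force: [-0.9, 0.0, -1.4]
grip_width: 0.0462
```

send_rows(plan=[[40,0,0,5,0,0,0],[40,0,0,4,0,0,0],[40,0,0,2,0,0,0],[40,0,0,1,0,0,0],[40,0,0,1,0,0,0],[40,0,0,0.5,0,0,0],[40,0,0,0,0,0,0],[40,0,0,0,0,0,0]])

```text
time_s: 30.5
tool_pos: [0.4518, -0.3027, 0.0519]
tool_rot: [-180.0, -0.1, 3.0]
force: [-1.1, 1.5, 6.1]
grip_width: 0.046
```

send_rows(plan=[[48,0,0,0,0,0,0],[52,0,0,0,0,0,0],[65,0,0,0,0,0,0],[87,0,0,0,0,0,0],[87,0,0,0,0,0,0],[87,0,0,0,0,0,0],[87,0,0,-20,0,0,0],[87,0,0,-35,0,0,0],[87,0,0,-40,0,0,0],[87,0,0,-40,0,0,0],[87,0,0,0,0,0,0]])

```text
time_s: 31.6
tool_pos: [0.4539, -0.305, 0.1914]
tool_rot: [179.8, -0.5, 3.0]
force: [0.8, 0.4, 0.6]
grip_width: 0.0869
```

send_rows(plan=[[87,0,-45,0,0,0,0],[87,0,-45,0,0,0,0],[87,0,-45,0,0,0,0],[87,0,-45,0,0,0,0],[87,0,-45,0,0,0,0],[87,0,0,0,0,0,0]])

```text
time_s: 32.2
tool_pos: [0.4386, -0.0712, 0.1855]
tool_rot: [-179.8, 0.0, 3.6]
force: [-0.1, 0.2, -0.7]
grip_width: 0.0872
```

Run:
```python
from cell import env
import cv2
a=env.read_camera("scene")[80:380,160:440];b=env.read_camera("top")
cv2.imwrite("pics/m1.png",cv2.resize(a,None,fx=2,fy=2,interpolation=cv2.INTER_CUBIC)[:,:,::-1])
cv2.imwrite("pics/m1t.png",cv2.resize(b[140:270,110:450],None,fx=2.35,fy=2.35,interpolation=cv2.INTER_CUBIC)[:,:,::-1])
```

```text
(no output)
```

View pics/m1.png

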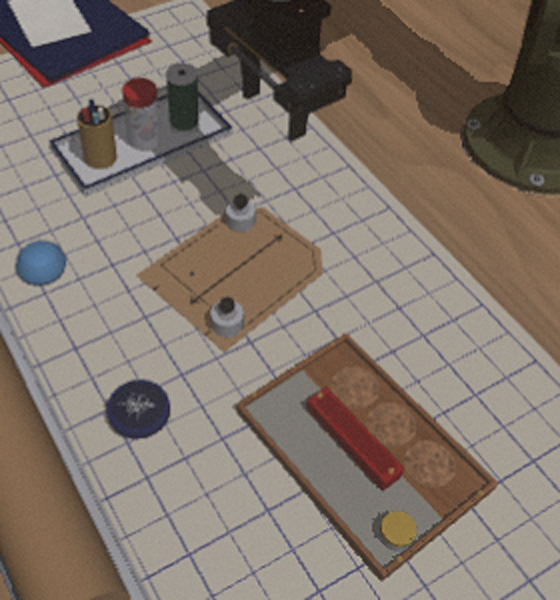

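View pics/m1t.png

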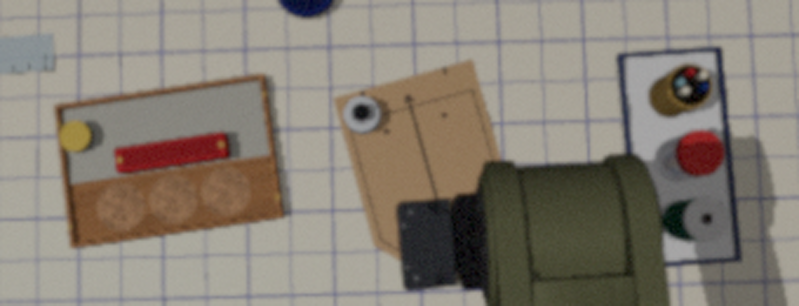

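The pictures show all three standing in the tray (pot, jar, spool at (97,135), (141,110), (183,95) in the scene crop), the bar unmoved at (353,438) and the cork inlays free. Next comes the bar.

Run:
```python
from h import *
for n,p,s in(("spool",(121,206),(431,463)),("jar",(174,199),(390,424)),("pot",(226,189),(354,387))):print(n,atz("top",T(*p),.01).round(4),atz("scene",(160+(s[0]-.5)/2,80+(s[1]-.5)/2),.01).round(4))
print(atz("top",T(172.5,152.5),.034),atz("scene",(160+353.5/2,80+437/2),.034))
```

```text
spool [0.4859 0.3473 0.01  ] [0.4832 0.3465 0.01  ]
jar [0.4924 0.2848 0.01  ] [0.4932 0.2839 0.01  ]
pot [0.5023 0.2239 0.01  ] [0.5004 0.2224 0.01  ]
[0.54426276 0.27976757 0.034     ] [0.5489303  0.28680049 0.034     ]
```

send_rows(plan=[[87,13,-34.5,0,0,0,0],[87,13,-34.5,0,0,0,0],[87,13,-34.5,0,0,0,0],[87,13,-34.5,0,0,0,0],[87,13,-34.5,0,0,0,0],[87,13,-34.5,0,0,0,0],[87,13,-34.5,0,0,0,0],[87,13,-34.5,0,0,0,0],[87,13,-34.5,0,0,0,0],[87,13,-34.5,0,0,0,0],[87,0,0,0,0,0,-0.148],[87,0,0,0,0,0,-0.148]])

```text
time_s: 33.5
tool_pos: [0.5522, 0.2726, 0.1851]
tool_rot: [179.8, 0.1, 20.3]
force: [0.4, -1.1, -0.1]
grip_width: 0.0872
```

send_rows(plan=[[87,0,0,0,0,0,-0.148],[87,0,0,0,0,0,-0.148],[87,0,0,0,0,0,-0.148],[87,0,0,0,0,0,-0.148],[87,0,0,0,0,0,-0.148],[87,0,0,0,0,0,-0.148],[87,0,0,0,0,0,-0.148],[87,0,0,0,0,0,-0.148],[87,0,0,0,0,0,-0.148],[87,0,0,0,0,0,0],[87,0,0,0,0,0,0]])

```text
time_s: 34.6
tool_pos: [0.5519, 0.2718, 0.1859]
tool_rot: [-180.0, 0.1, 96.0]
force: [-0.2, 0.2, 0.6]
grip_width: 0.0871
```

send_rows(plan=[[87,10.7,-4.6,20,0,0,-0.014],[87,0,0,30,0,0,0],[87,0,0,30,0,0,0],[87,0,0,30,0,0,0],[87,0,0,25,0,0,0],[87,0,0,15,0,0,0],[87,0,0,8,0,0,0],[87,0,0,0,0,0,0],[87,0,0,0,0,0,0]])

```text
time_s: 35.5
tool_pos: [0.5462, 0.2838, 0.0295]
tool_rot: [179.9, -0.0, 97.1]
force: [1.1, 1.0, -0.6]
grip_width: 0.0869
```

send_rows(plan=[[87,-1.5,0,6,0,0,0],[87,0,0,5,0,0,0],[87,0,0,3,0,0,0],[87,0,0,2,0,0,0],[87,0,0,0,0,0,0],[25,0,0,0,0,0,0],[25,0,0,0,0,0,0],[25,0,0,0,0,0,0],[25,0,0,0,0,0,0],[25,0,0,0,0,0,0],[25,0,0,0,0,0,0],[25,0,0,0,0,0,0]], grip_force=50)

```text
time_s: 36.7
tool_pos: [0.5455, 0.2821, 0.0124]
tool_rot: [180.0, -0.0, 97.1]
force: [-1.0, -0.3, 0.1]
grip_width: 0.0394
```

send_rows(plan=[[25,0,0,0,0,0,0],[25,0,0,0,0,0,0],[25,0,0,-5,0,0,0],[25,0,0,-10,0,0,0],[25,0,0,-15,0,0,0],[25,0,0,0,0,0,0],[25,0,0,0,0,0,0]])

```text
time_s: 37.4
tool_pos: [0.546, 0.2824, 0.0433]
tool_rot: [179.9, -0.1, 97.1]
force: [-0.9, 0.2, -5.2]
grip_width: 0.0299
```

Run:
```python
from cell import env
import cv2
a=env.read_camera("scene")[180:400,240:440]
cv2.imwrite("pics/b1.png",cv2.resize(a,None,fx=2.7,fy=2.7,interpolation=cv2.INTER_CUBIC)[:,:,::-1])
```

```text
(no output)
```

View pics/b1.png

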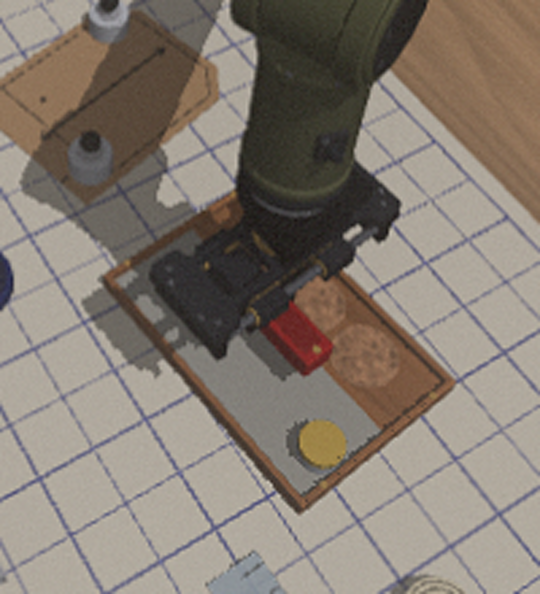

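The bar is held level (its end at (300,340), about 30 mm up) at an opening of 29.9 mm. I'll lift, turn 84° and carry it.

send_rows(plan=[[25,0,0,-25,0,0,0],[25,0,0,-30,0,0,0],[25,0,0,-30,0,0,0],[25,0,0,-10,0,0,0],[25,0,0,0,0,0,0.1],[25,0,0,0,0,0,0.146],[25,0,0,0,0,0,0.146],[25,0,0,0,0,0,0.146],[25,0,0,0,0,0,0.146],[25,0,0,0,0,0,0.146],[25,0,0,0,0,0,0.146],[25,0,0,0,0,0,0.146]])

```text
time_s: 38.65
tool_pos: [0.5446, 0.2817, 0.1357]
tool_rot: [180.0, 0.1, 32.5]
force: [1.6, -0.5, -5.3]
grip_width: 0.0298
```

send_rows(plan=[[25,0,0,0,0,0,0.146],[25,0,0,0,0,0,0.146],[25,0,0,0,0,0,0.05],[25,0,0,0,0,0,0],[25,0,0,0,0,0,0]])

```text
time_s: 39.15
tool_pos: [0.5448, 0.2819, 0.1363]
tool_rot: [180.0, 0.1, 13.3]
force: [0.6, 0.2, -4.9]
grip_width: 0.0297
```

send_rows(plan=[[25,-4.8,14,0,0,0,0],[25,-9.2,29.5,0,0,0,0],[25,-9.2,29.5,0,0,0,0],[25,-9.2,29.5,0,0,0,0],[25,-9.2,29.5,0,0,0,0],[25,-9.2,29.5,0,0,0,0],[25,-9.2,29.5,0,0,0,0],[25,-9.2,29.5,0,0,0,0],[25,-9.2,29.5,0,0,0,0],[25,-9.2,29.5,0,0,0,0],[25,0,0,0,0,0,0],[25,0,0,0,0,0,0]])

```text
time_s: 40.35
tool_pos: [0.5235, -0.012, 0.1375]
tool_rot: [-179.9, -0.0, 13.0]
force: [-0.8, 1.2, -4.4]
grip_width: 0.0297
```

send_rows(plan=[[25,0,0,20,0,0,0],[25,0,0,25,0,0,0],[25,0,0,25,0,0,0],[25,0,0,20,0,0,0],[25,0,0,15,0,0,0],[25,0,0,8,0,0,0],[25,0,0,0,0,0,0],[25,0,0,0,0,0,0]])

```text
time_s: 41.15
tool_pos: [0.5249, -0.01, 0.0251]
tool_rot: [180.0, -0.1, 13.2]
force: [0.8, 0.1, -4.8]
grip_width: 0.0295
```

Position and direction are good, with 20.5 mm left to go.

send_rows(plan=[[25,0,0,8,0,0,0],[25,0,0,6,0,0,0],[25,0,0,3,0,0,0],[25,0,0,1.5,0,0,0],[25,0,0,1,0,0,0],[25,0,0,0.5,0,0,0],[25,0,0,0,0,0,0],[25,0,0,0,0,0,0]])

```text
time_s: 41.95
tool_pos: [0.5242, -0.01, 0.0045]
tool_rot: [-180.0, -0.0, 13.2]
force: [0.3, 0.2, -4.4]
grip_width: 0.0295
```

send_rows(plan=[[25,0,0,0.5,0,0,0],[25,0,0,0.4,0,0,0],[25,0,0,0,0,0,0],[25,0,0,0,0,0,0]])

```text
time_s: 42.35
tool_pos: [0.5243, -0.01, 0.0043]
tool_rot: [-180.0, -0.0, 13.2]
force: [-3.4, 0.0, 6.1]
grip_width: 0.0297
```

Contact. I'll release, but only open to 60 mm before rising.

send_rows(plan=[[32,0,0,0,0,0,0],[36,0,0,-0.5,0,0,0],[50,0,0,0,0,0,0],[60,0,0,0,0,0,0],[60,0,0,0,0,0,0],[60,0,0,0,0,0,0],[60,0,0,-20,0,0,0],[60,0,0,-40,0,0,0],[60,0,0,-40,0,0,0],[60,0,0,-40,0,0,0],[87,0,0,-40,0,0,0]], grip_force=25)

```text
time_s: 43.45
tool_pos: [0.5238, -0.0103, 0.1855]
tool_rot: [-180.0, -0.0, 13.2]
force: [1.7, -0.3, 0.1]
grip_width: 0.0627
```

send_rows(plan=[[87,-17.1,33.5,0,0,0,0],[87,-17.1,33.5,0,0,0,0],[87,-17.1,33.5,0,0,0,0],[87,-17.1,33.5,0,0,0,0],[87,-17.1,33.5,0,0,0,0],[87,-17.1,33.5,0,0,0,0],[87,-17.1,33.5,0,0,0,0],[87,-17.1,33.5,0,0,0,0.089],[87,0,0,0,0,0,0.089],[87,0,0,0,0,0,0],[87,0,0,0,0,0,0]])

```text
time_s: 44.55
tool_pos: [0.4525, -0.3015, 0.1837]
tool_rot: [-180.0, 0.0, 3.2]
force: [0.9, 1.6, 0.0]
grip_width: 0.0868
```

Run:
```python
from h import *
a=env.read_camera("scene");b=env.read_camera("top")
A=cv2.resize(a[100:300,180:340],None,fx=2.4,fy=2.4,interpolation=cv2.INTER_CUBIC);B=cv2.resize(b[150:350,230:390],None,fx=2.4,fy=2.4,interpolation=cv2.INTER_CUBIC)
cv2.imwrite("pics/b2.png",np.hstack([A,B])[:,:,::-1])
for c in("scene","top"):
    for r in env.regions_of(c,"bar_center")[:1]:
        ys,xs=np.nonzero(r["region"]);(cx,cy),wh,an=cv2.minAreaRect(np.c_[xs,ys].astype(np.float32));bx=cv2.boxPoints(((cx,cy),wh,an))
        m=atz(c,(xs.mean(),ys.mean()),.024);print(c,r["confidence"],m.round(4))
        P=np.c_[xs,ys]-[xs.mean(),ys.mean()];v=np.linalg.svd(P,full_matrices=False)[2][0]*20
        d=atz(c,(xs.mean()+v[0],ys.mean()+v[1]),.02)-atz(c,(xs.mean()-v[0],ys.mean()-v[1]),.02);print(np.degrees(np.arctan2(d[1],d[0])))
```

```text
scene 0.97 [ 0.5326 -0.0031  0.024 ]
12.944289779577398
top 0.72 [ 0.5276 -0.0072  0.024 ]
-166.27121602083866
```

View pics/b2.png

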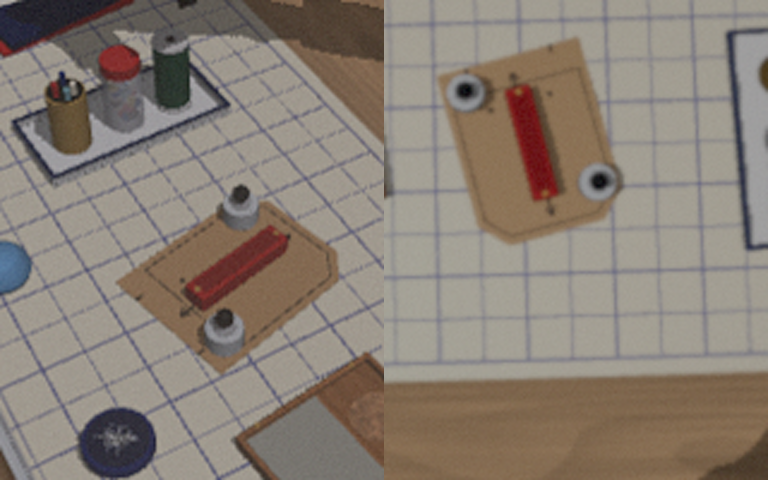

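The bar lies centred on the grain line (top view: bar ends (518,88) and (549,198), with the arrow heads showing equally beyond both); the weights are untouched. Next I return the spool.

send_rows(plan=[[87,-0.7,1,25,0,0,0],[87,0,0,25,0,0,0],[87,0,0,25,0,0,0],[87,0,0,25,0,0,0],[87,0,0,20,0,0,0],[87,0,0,11,0,0,0],[87,0,0,0,0,0,0],[87,0,0,0,0,0,0]])

```text
time_s: 45.55
tool_pos: [0.4521, -0.3035, 0.0536]
tool_rot: [180.0, -0.0, 3.1]
force: [0.5, 0.0, -0.0]
grip_width: 0.087
```

send_rows(plan=[[40,0,0,0,0,0,0],[40,0,0,0,0,0,0],[40,0,0,0,0,0,0],[40,0,0,0,0,0,0],[40,0,0,0,0,0,0],[40,0,0,0,0,0,0],[40,0,0,0,0,0,0]])

```text
time_s: 46.25
tool_pos: [0.4517, -0.3032, 0.053]
tool_rot: [-180.0, -0.0, 3.0]
force: [0.3, 0.3, 1.6]
grip_width: 0.0464
```

send_rows(plan=[[40,0,0,-15,0,0,0],[40,0,0,-25,0,0,0],[40,0,0,-25,0,0,0],[40,0,0,-25,0,0,0],[40,0,0,-25,0,0,0],[40,0,0,-15,0,0,0],[40,0,0,0,0,0,0],[40,0,0,0,0,0,0]])

```text
time_s: 47.05
tool_pos: [0.4514, -0.3029, 0.1826]
tool_rot: [-180.0, 0.0, 3.0]
force: [0.1, 0.3, -1.7]
grip_width: 0.0459
```

send_rows(plan=[[40,2,-17,0,0,0,0],[40,4.4,-42,0,0,0,0],[40,4.4,-42,0,0,0,0],[40,4.4,-42,0,0,0,0],[40,4.4,-42,0,0,0,0],[40,4.4,-42,0,0,0,0],[40,4.4,-42,0,0,0,0],[40,4.4,-42,0,0,0,0],[40,4.4,-42,0,0,0,0],[40,4.4,-42,0,0,0,0],[40,4.4,-42,0,0,0,0],[40,4.4,-42,0,0,0,0]])

```text
time_s: 48.25
tool_pos: [0.4754, 0.179, 0.1812]
tool_rot: [179.9, 0.2, 3.0]
force: [1.2, 0.5, -1.7]
grip_width: 0.0465
```

send_rows(plan=[[40,4.4,-42,0,0,0,0],[40,4.4,-42,0,0,0,0],[40,4.4,-42,0,0,0,0],[40,4.4,-42,0,0,0,0],[40,0,-2,0,0,0,0],[40,0,0,0,0,0,-0.149],[40,0,0,0,0,0,-0.149],[40,0,0,0,0,0,-0.149],[40,0,0,0,0,0,-0.149],[40,0,0,0,0,0,-0.149],[40,0,0,0,0,0,-0.149],[40,0,0,0,0,0,-0.149]])

```text
time_s: 49.45
tool_pos: [0.4844, 0.3472, 0.1808]
tool_rot: [-179.9, 0.2, 63.1]
force: [0.3, 0.4, -0.6]
grip_width: 0.0462
```

send_rows(plan=[[40,0,0,0,0,0,-0.149],[40,0,0,0,0,0,-0.149],[40,0,0,0,0,0,-0.149],[40,0,0,0,0,0,-0.149],[40,0,0,0,0,0,0],[40,0,0,0,0,0,0]])

```text
time_s: 50.05
tool_pos: [0.4848, 0.3476, 0.1817]
tool_rot: [-179.9, 0.1, 96.7]
force: [-1.2, -0.0, -1.3]
grip_width: 0.0463
```

send_rows(plan=[[40,1.3,0,20,0,0,0],[40,0,0,25,0,0,0],[40,0,0,25,0,0,0],[40,0,0,25,0,0,0],[40,0,0,12,0,0,0],[40,0,0,6,0,0,0],[40,0,0,0,0,0,0],[40,0,0,0,0,0,0]])

```text
time_s: 50.85
tool_pos: [0.4858, 0.3502, 0.0711]
tool_rot: [179.9, -0.1, 96.9]
force: [0.7, 0.4, -1.6]
grip_width: 0.0461
```

send_rows(plan=[[40,0,0,4,0,0,0],[40,0,0,2.5,0,0,0],[40,0,0,1.5,0,0,0],[40,0,0,1,0,0,0],[40,0,0,0.5,0,0,0],[40,0,0,0,0,0,0],[40,0,0,0,0,0,0]])

```text
time_s: 51.55
tool_pos: [0.4851, 0.3497, 0.0606]
tool_rot: [180.0, -0.0, 96.9]
force: [-0.1, -0.9, -1.1]
grip_width: 0.0464
```

send_rows(plan=[[40,0,0,1,0,0,0],[40,0,0,0.6,0,0,0],[40,0,0,0,0,0,0],[40,0,0,0,0,0,0]])

```text
time_s: 51.95
tool_pos: [0.4851, 0.3498, 0.059]
tool_rot: [180.0, -0.0, 96.9]
force: [-0.1, -0.1, 0.7]
grip_width: 0.0468
```

send_rows(plan=[[40,0,0,0.4,0,0,0],[48,0,0,0,0,0,0],[52,0,0,0,0,0,0],[65,0,0,0,0,0,0],[87,0,0,0,0,0,0],[87,0,0,0,0,0,0],[87,0,0,0,0,0,0],[87,0,0,-20,0,0,0],[87,0,0,-35,0,0,0],[87,0,0,-40,0,0,0],[87,0,0,-30,0,0,0]])

```text
time_s: 53.05
tool_pos: [0.4856, 0.3499, 0.186]
tool_rot: [179.9, -0.1, 96.9]
force: [1.0, 1.4, 0.3]
grip_width: 0.0866
```

send_rows(plan=[[87,0,0,0,0,0,0.149],[87,0,0,0,0,0,0.149],[87,0,0,0,0,0,0.149],[87,0,0,0,0,0,0.149],[87,0,0,0,0,0,0.149],[87,0,0,0,0,0,0.149],[87,0,0,0,0,0,0.149],[87,0,0,0,0,0,0.149],[87,0,0,0,0,0,0.149],[87,0,0,0,0,0,0.149],[87,0,0,0,0,0,0.149],[87,0,0,0,0,0,0]])

```text
time_s: 54.25
tool_pos: [0.485, 0.3496, 0.1834]
tool_rot: [180.0, -0.0, 3.0]
force: [-0.0, -0.2, -0.2]
grip_width: 0.0867
```

send_rows(plan=[[87,3.3,45,0,0,0,0],[87,0,45,0,0,0,0],[87,0,45,0,0,0,0],[87,0,45,0,0,0,0],[87,0,45,0,0,0,0],[87,0,45,0,0,0,0],[87,0,45,0,0,0,0],[87,0,45,0,0,0,0],[87,0,45,0,0,0,0],[87,0,45,0,0,0,0],[87,0,45,0,0,0,0],[87,0,45,0,0,0,0]])

```text
time_s: 55.45
tool_pos: [0.5169, -0.191, 0.1838]
tool_rot: [-180.0, -0.1, 3.3]
force: [1.4, 1.0, -0.2]
grip_width: 0.087
```

send_rows(plan=[[87,0,45,0,0,0,0],[87,0,45,0,0,0,0],[87,0,20.7,0,0,0,0],[87,0,0,0,0,0,0],[87,0,0,0,0,0,0]])

```text
time_s: 55.95
tool_pos: [0.5225, -0.2999, 0.1832]
tool_rot: [-180.0, 0.0, 3.1]
force: [0.9, 1.0, -0.5]
grip_width: 0.0872
```

send_rows(plan=[[87,0,0,25,0,0,0],[87,0,0,25,0,0,0],[87,0,0,25,0,0,0],[87,0,0,25,0,0,0],[87,0,0,20,0,0,0],[87,0,0,10.5,0,0,0],[87,0,0,0,0,0,0],[87,0,0,0,0,0,0]])

```text
time_s: 56.75
tool_pos: [0.5235, -0.2994, 0.0538]
tool_rot: [180.0, -0.1, 3.1]
force: [0.2, 0.3, 0.4]
grip_width: 0.0873
```

send_rows(plan=[[45,0,0,0,0,0,0],[45,0,0,0,0,0,0],[45,0,0,0,0,0,0],[45,0,0,0,0,0,0],[45,0,0,0,0,0,0],[45,0,0,0,0,0,0],[45,0,0,0,0,0,0]])

```text
time_s: 57.45
tool_pos: [0.5227, -0.2999, 0.053]
tool_rot: [-180.0, -0.0, 3.0]
force: [-0.5, 1.5, -0.2]
grip_width: 0.0496
```

send_rows(plan=[[45,0,0,-15,0,0,0],[45,0,0,-25,0,0,0],[45,0,0,-25,0,0,0],[45,0,0,-25,0,0,0],[45,0,0,-25,0,0,0],[45,0,0,-15,0,0,0],[45,0,0,0,0,0,0],[45,0,0,0,0,0,0]])

```text
time_s: 58.25
tool_pos: [0.5224, -0.2996, 0.1824]
tool_rot: [-180.0, 0.0, 3.0]
force: [-0.5, -0.2, -2.2]
grip_width: 0.0497
```

send_rows(plan=[[45,-0.6,-18,0,0,0,0],[45,0,-40,0,0,0,0],[45,0,-40,0,0,0,0],[45,0,-40,0,0,0,0],[45,0,-40,0,0,0,0],[45,0,-40,0,0,0,0],[45,0,-40,0,0,0,0],[45,0,-40,0,0,0,0],[45,0,-40,0,0,0,0],[45,0,-40,0,0,0,0],[45,0,-40,0,0,0,0],[45,0,-40,0,0,0,0]])

```text
time_s: 59.45
tool_pos: [0.4965, 0.1586, 0.1814]
tool_rot: [179.9, 0.1, 3.0]
force: [1.1, -0.1, -2.2]
grip_width: 0.0497
```

send_rows(plan=[[45,0,-40,0,0,0,0],[45,0,-40,0,0,0,0],[45,0,-40,0,0,0,0],[45,0,-8,0,0,0,0],[45,0,0,0,0,0,-0.149],[45,0,0,0,0,0,-0.149],[45,0,0,0,0,0,-0.149],[45,0,0,0,0,0,-0.149],[45,0,0,0,0,0,-0.149],[45,0,0,0,0,0,-0.149],[45,0,0,0,0,0,-0.149],[45,0,0,0,0,0,-0.149]])

```text
time_s: 60.65
tool_pos: [0.4903, 0.2842, 0.1811]
tool_rot: [-179.9, 0.2, 71.7]
force: [0.0, 0.0, -2.1]
grip_width: 0.0497
```

send_rows(plan=[[45,0,0,0,0,0,-0.149],[45,0,0,0,0,0,-0.149],[45,0,0,0,0,0,-0.149],[45,0,0,0,0,0,0],[45,0,0,0,0,0,0]])

```text
time_s: 61.15
tool_pos: [0.4907, 0.2845, 0.1818]
tool_rot: [-179.9, 0.1, 96.7]
force: [0.8, -0.5, -2.5]
grip_width: 0.0494
```

send_rows(plan=[[45,0,0,20,0,0,0],[45,0,0,25,0,0,0],[45,0,0,25,0,0,0],[45,0,0,25,0,0,0],[45,0,0,12,0,0,0],[45,0,0,6,0,0,0],[45,0,0,0,0,0,0],[45,0,0,0,0,0,0]])

```text
time_s: 61.95
tool_pos: [0.492, 0.2856, 0.071]
tool_rot: [179.9, -0.1, 96.9]
force: [-0.2, 0.3, -3.0]
grip_width: 0.0496
```

send_rows(plan=[[45,0,0,4,0,0,0],[45,0,0,3,0,0,0],[45,0,0,2,0,0,0],[45,0,0,1,0,0,0],[45,0,0,0.5,0,0,0],[45,0,0,0,0,0,0],[45,0,0,0,0,0,0]])

```text
time_s: 62.65
tool_pos: [0.4913, 0.2852, 0.0596]
tool_rot: [180.0, -0.0, 96.9]
force: [-0.4, 0.4, -2.8]
grip_width: 0.0498
```

Now the last 1 mm, release, rise and turn.

send_rows(plan=[[45,0,0,0.6,0,0,0],[45,0,0,0.4,0,0,0],[52,0,0,0,0,0,0],[56,0,0,0,0,0,0],[70,0,0,0,0,0,0],[87,0,0,0,0,0,0],[87,0,0,0,0,0,0],[87,0,0,0,0,0,0],[87,0,0,-20,0,0,0],[87,0,0,-35,0,0,0],[87,0,0,-40,0,0,0],[87,0,0,-30,0,0,0]])

```text
time_s: 63.85
tool_pos: [0.4918, 0.2854, 0.1859]
tool_rot: [179.9, -0.1, 96.9]
force: [0.6, -0.2, 0.2]
grip_width: 0.087
```

send_rows(plan=[[87,0,0,0,0,0,0.149],[87,0,0,0,0,0,0.149],[87,0,0,0,0,0,0.149],[87,0,0,0,0,0,0.149],[87,0,0,0,0,0,0.149],[87,0,0,0,0,0,0.149],[87,0,0,0,0,0,0.149],[87,0,0,0,0,0,0.149],[87,0,0,0,0,0,0.149],[87,0,0,0,0,0,0.149],[87,0,0,0,0,0,0.149],[87,0,0,0,0,0,0]])

```text
time_s: 65.05
tool_pos: [0.4912, 0.2851, 0.1834]
tool_rot: [180.0, -0.0, 3.0]
force: [0.1, -0.0, 0.1]
grip_width: 0.087
```

send_rows(plan=[[87,5,42,0,0,0,0],[87,5,42,0,0,0,0],[87,5,42,0,0,0,0],[87,5,42,0,0,0,0],[87,5,42,0,0,0,0],[87,5,42,0,0,0,0],[87,5,42,0,0,0,0],[87,5,42,0,0,0,0],[87,5,42,0,0,0,0],[87,5,42,0,0,0,0],[87,5,42,0,0,0,0],[87,5,42,0,0,0,0]])

```text
time_s: 66.25
tool_pos: [0.578, -0.2163, 0.1834]
tool_rot: [-180.0, -0.0, 3.3]
force: [0.6, 0.3, -0.3]
grip_width: 0.0874
```

send_rows(plan=[[87,5,42,0,0,0,0],[87,5.7,40.6,0,0,0,0],[87,0,0,0,0,0,0],[87,0,0,0,0,0,0]])

```text
time_s: 66.65
tool_pos: [0.592, -0.2983, 0.183]
tool_rot: [180.0, 0.1, 3.0]
force: [1.1, -0.2, -0.9]
grip_width: 0.0869
```

send_rows(plan=[[87,0,-0.5,25,0,0,0],[87,0,0,25,0,0,0],[87,0,0,25,0,0,0],[87,0,0,25,0,0,0],[87,0,0,20,0,0,0],[87,0,0,10.5,0,0,0],[87,0,0,0,0,0,0],[87,0,0,0,0,0,0]])

```text
time_s: 67.45
tool_pos: [0.5935, -0.2957, 0.0538]
tool_rot: [180.0, -0.1, 3.1]
force: [0.1, 0.5, 0.3]
grip_width: 0.087
```

send_rows(plan=[[45,0,0,0,0,0,0],[45,0,0,0,0,0,0],[45,0,0,0,0,0,0],[45,0,0,0,0,0,0],[45,0,0,0,0,0,0],[45,0,0,0,0,0,0],[45,0,0,0,0,0,0]])

```text
time_s: 68.15
tool_pos: [0.5928, -0.2966, 0.053]
tool_rot: [180.0, -0.0, 3.0]
force: [-0.4, -0.9, 1.0]
grip_width: 0.0495
```

send_rows(plan=[[45,0,0,-15,0,0,0],[45,0,0,-25,0,0,0],[45,0,0,-25,0,0,0],[45,0,0,-25,0,0,0],[45,0,0,-25,0,0,0],[45,0,0,-15,0,0,0],[45,0,0,0,0,0,0],[45,0,0,0,0,0,0]])

```text
time_s: 68.95
tool_pos: [0.5924, -0.296, 0.1823]
tool_rot: [-180.0, 0.0, 3.0]
force: [-0.5, 0.2, -3.6]
grip_width: 0.0496
```

send_rows(plan=[[45,-2,-18,0,0,0,0],[45,-4.9,-38,0,0,0,0],[45,-4.9,-38,0,0,0,0],[45,-4.9,-38,0,0,0,0],[45,-4.9,-38,0,0,0,0],[45,-4.9,-38,0,0,0,0],[45,-4.9,-38,0,0,0,0],[45,-4.9,-38,0,0,0,0],[45,-4.9,-38,0,0,0,0],[45,-4.9,-38,0,0,0,0],[45,-4.9,-38,0,0,0,0],[45,-4.9,-38,0,0,0,0]])

```text
time_s: 70.15
tool_pos: [0.5122, 0.1374, 0.1815]
tool_rot: [180.0, 0.1, 3.0]
force: [0.8, 0.3, -2.7]
grip_width: 0.0496
```

send_rows(plan=[[45,-4.9,-38,0,0,0,0],[45,-4.9,-38,0,0,0,0],[45,0,-10,0,0,0,0],[45,0,0,0,0,0,-0.149],[45,0,0,0,0,0,-0.149],[45,0,0,0,0,0,-0.149],[45,0,0,0,0,0,-0.149],[45,0,0,0,0,0,-0.149],[45,0,0,0,0,0,-0.149],[45,0,0,0,0,0,-0.149],[45,0,0,0,0,0,-0.149],[45,0,0,0,0,0,-0.149]])

```text
time_s: 71.35
tool_pos: [0.4987, 0.2205, 0.1813]
tool_rot: [-179.9, 0.1, 80.2]
force: [0.2, 0.0, -2.9]
grip_width: 0.0495
```

send_rows(plan=[[45,0,0,0,0,0,-0.149],[45,0,0,0,0,0,-0.149],[45,0,0,0,0,0,0],[45,0,0,0,0,0,0]])

```text
time_s: 71.75
tool_pos: [0.4991, 0.2208, 0.182]
tool_rot: [-179.9, 0.1, 96.7]
force: [0.3, 0.1, -3.0]
grip_width: 0.0497
```

send_rows(plan=[[45,0,0,20,0,0,0],[45,0,0,25,0,0,0],[45,0,0,25,0,0,0],[45,0,0,25,0,0,0],[45,0,0,12,0,0,0],[45,0,0,6,0,0,0],[45,0,0,0,0,0,0],[45,0,0,0,0,0,0]])

```text
time_s: 72.55
tool_pos: [0.5004, 0.2218, 0.071]
tool_rot: [179.9, -0.0, 96.9]
force: [0.9, -0.1, -3.5]
grip_width: 0.0491
```

send_rows(plan=[[45,0,0,4,0,0,0],[45,0,0,3,0,0,0],[45,0,0,2,0,0,0],[45,0,0,1,0,0,0],[45,0,0,0.5,0,0,0],[45,0,0,0,0,0,0],[45,0,0,0,0,0,0]])

```text
time_s: 73.25
tool_pos: [0.4997, 0.2215, 0.0596]
tool_rot: [180.0, -0.0, 96.9]
force: [-0.7, 0.7, -3.3]
grip_width: 0.0495
```

send_rows(plan=[[45,0,0,0.6,0,0,0],[45,0,0,0.4,0,0,0],[45,0,0,0,0,0,0],[52,0,0,0,0,0,0],[56,0,0,0,0,0,0],[70,0,0,0,0,0,0],[87,0,0,0,0,0,0],[87,0,0,0,0,0,0],[87,0,0,-20,0,0,0],[87,0,0,-35,0,0,0],[87,0,0,-40,0,0,0],[87,0,0,-30,0,0,0]])

```text
time_s: 74.45
tool_pos: [0.5002, 0.2215, 0.1858]
tool_rot: [179.9, -0.1, 96.9]
force: [-0.6, 0.7, 0.3]
grip_width: 0.0869
```

send_rows(plan=[[87,-40,0,-3,0,0,0],[87,-45,0,0,0,0,0],[87,-45,0,0,0,0,0],[87,-45,0,0,0,0,0],[87,-45,0,0,0,0,0],[87,-45,0,0,0,0,0],[87,-45,0,0,0,0,0],[87,-45,0,0,0,0,0],[87,0,0,0,0,0,0],[87,0,0,0,0,0,0]])

```text
time_s: 75.45
tool_pos: [0.5421, -0.1323, 0.1864]
tool_rot: [-180.0, 0.0, 96.7]
force: [-0.4, 0.6, 0.5]
grip_width: 0.0872
```

Run:
```python
from h import *
a=env.read_camera("scene");b=env.read_camera("top")
cv2.imwrite("pics/f.png",cv2.resize(a[100:400,160:440],None,fx=2,fy=2,interpolation=cv2.INTER_CUBIC)[:,:,::-1])
cv2.imwrite("pics/ft.png",cv2.resize(b[140:270,110:450],None,fx=2.35,fy=2.35,interpolation=cv2.INTER_CUBIC)[:,:,::-1])
for c,q in(("scene","jar_center"),("scene","spool_center"),("scene","pot_center"),("top","jar_center"),("top","pot_center"),("top","tin_center")):
    for r in env.regions_of(c,q)[:1]:
        ys,xs=np.nonzero(r["region"]);print(c,q,round(r["confidence"],2),np.round(r["rect"]),len(xs),xs.mean().round(1),ys.mean().round(1))
```

```text
scene jar_center 0.7 [346. 257. 374. 304.] 883 358.3 278.3
scene spool_center 0.8 [364. 280. 397. 323.] 858 379.9 300.2
scene pot_center 0.58 [329. 246. 349. 282.] 728 339.0 262.9
top jar_center 0.82 [162. 212. 190. 231.] 456 176.9 223.2
top pot_center 0.75 [194. 211. 213. 225.] 381 201.7 220.1
top tin_center 0.56 [133. 189. 147. 205.] 147 142.8 197.3
```

View pics/f.png

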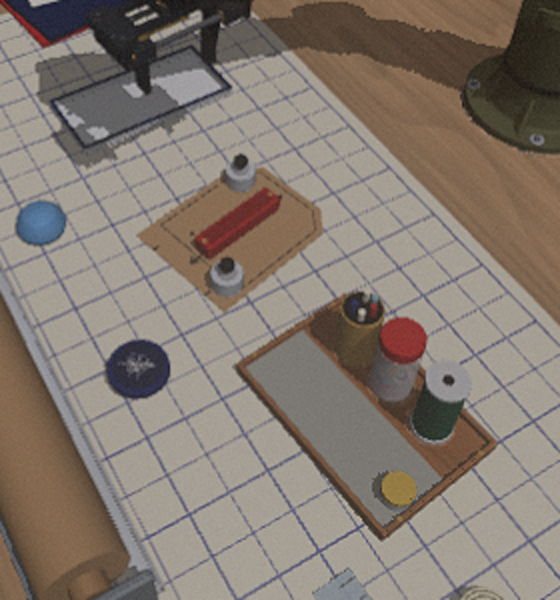

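View pics/ft.png

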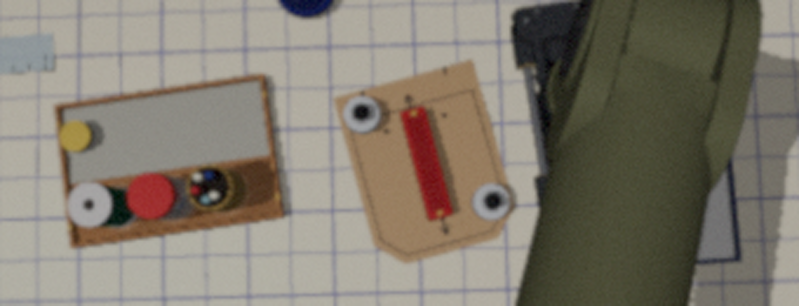

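The tops are back within about 1–2 crop pixels of where they started: jar (403,340) vs (405,338), spool (448,381), pot (362,308). The bar is on the line, and the weights and tin haven't moved. I'll hand the job in.

```bash
python3 -c "
from cell import env
print(env.sign_off())"
```

```text
the job is handed in; nothing more can be done
None
```

The job is done and handed in at about 76 s of robot time. I stood the pot, jar and spool out on the side tray and laid the bar weight on the grain line. I then put the spool, jar and pot back on their own inlays.

**Bar weight:** it was released at (0.524, -0.010) m and 13.2°. I measured the grain line's middle at (0.524, -0.010) m and 13.3°.
- The network's visible-region check after release gave about the same angle.
- Its centre was 4–5 mm off in the top view and about 11 mm off in the scene view. I put this down to the bar's visible side faces, because the top picture shows the bar centred between the arrow heads.

**Jar, spool and pot:** the last pictures show all three upright, within about 2–3 mm of where they started.

**Everything else:** the two round weights and the tin had not visibly moved. The gripper was open and clear above the tray. Nothing was dropped or knocked over.

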